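# Load the service rack with the seasoning shakers in reverse order

## Task

Move the four seasoning shakers from the dark filling rack into the four wells of the empty aluminium service rack, one to a well and in reverse order: the shaker that stood at the left end of its row goes to the right end of the other, the second from the left becomes second from the right, and so on. Keep each shaker upright, never letting one tip over, and leave them all standing flat on the floors of their wells.

Things in the scene. Friction and masses are not known exactly. Their poses are not given: they have to be found in the camera images.
- shaker_a_center (a point): tall slim round steel seasoning shaker with a domed top: 44 mm diameter, vertical sides up to 78 mm, 96 mm tall. This point lies on its axis, half-way up (48 mm above its underside); z up when upright. Loose, 0.15 to 0.4 kg. At the start it stands upright in pan_a.
- shaker_b_center (a point): square aluminium seasoning shaker: 46 x 46 mm in plan (sides along its own x and y), straight sides up to 72 mm, then a slightly smaller flat lid; 84 mm tall. This point lies on its axis, half-way up (42 mm above its underside); z up when upright. Loose, 0.15 to 0.4 kg. At the start it stands upright in pan_b.
- shaker_c_center (a point): squat round steel seasoning shaker with a flat perforated top and a dark band: 54 mm diameter, straight sides, 72 mm tall. This point lies on its axis, half-way up (36 mm above its underside); z up when upright. Loose, 0.15 to 0.4 kg. At the start it stands upright in pan_c.
- shaker_d_center (a point): round aluminium seasoning shaker with sloping shoulders and a thin knobbed neck: 52 mm diameter, vertical sides up to 60 mm, narrowing above that; 92 mm tall. This point lies on its axis, half-way up (46 mm above its underside); z up when upright. Loose, 0.15 to 0.4 kg. At the start it stands upright in pan_d.
- pan_a: shallow square steel insert pan of the filling rack, in which shaker_a stands at the start; it does not move, so it marks that shaker's first place. 76 x 76 mm outside, 70 x 70 mm inside, 14 mm high, floor 2 mm thick. Origin: centre of its underside, 6 mm above the table. The four pans look alike.
- pan_b: shallow square steel insert pan of the filling rack, in which shaker_b stands at the start; it does not move, so it marks that shaker's first place. 76 x 76 mm outside, 70 x 70 mm inside, 14 mm high, floor 2 mm thick. Origin: centre of its underside, 6 mm above the table. The four pans look alike.
- pan_c: shallow square steel insert pan of the filling rack, in which shaker_c stands at the start; it does not move, so it marks that shaker's first place. 76 x 76 mm outside, 70 x 70 mm inside, 14 mm high, floor 2 mm thick. Origin: centre of its underside, 6 mm above the table. The four pans look alike.
- pan_d: shallow square steel insert pan of the filling rack, in which shaker_d stands at the start; it does not move, so it marks that shaker's first place. 76 x 76 mm outside, 70 x 70 mm inside, 14 mm high, floor 2 mm thick. Origin: centre of its underside, 6 mm above the table. The four pans look alike.
- filling_rack: dark steel rack, fixed, 96 mm deep, with the four insert pans in a row, centres at its y = -126, -42, 42, 126 mm (which pan is where varies), x = 0; pan rims 20 mm above the table. A flat 75 mm deck with a white ramekin follows at its +y end. Origin: centre of the row, on the table; y to the left as the robot sees it (within 0.2 rad), x away from the robot.
- service_rack: aluminium rack, fixed, empty, 90 mm deep, with four square wells in a row, centres at its y = -126, -42, 42, 126 mm, x = 0; each 70 x 70 mm inside, floor 8 mm and lip 20 mm above the table. A flat 75 mm deck with a small white cup (not a well) follows at its -y end. Origin: centre of the row, on the table; y to the robot's left (within 0.2 rad), x away from the robot.

How it is judged:
At the end, for the whole second after the job is handed in: Each shaker stands at rest, released, in the service-rack well that mirrors its first place (left end to right end, and so on): within 18 mm of the well centre along both rack axes (anywhere in the well), underside within 5 mm of the floor, tilted under 0.1 rad (((y of pan_a in the frame of filling_rack between -0.146 and -0.106 m and y of shaker_a_center in the frame of service_rack between 0.108 and 0.144 m) or (y of pan_a in the frame of filling_rack between -0.062 and -0.022 m and y of shaker_a_center in the frame of service_rack between 0.024 and 0.06 m) or (y of pan_a in the frame of filling_rack between 0.022 and 0.062 m and y of shaker_a_center in the frame of service_rack between -0.06 and -0.024 m) or (y of pan_a in the frame of filling_rack between 0.106 and 0.146 m and y of shaker_a_center in the frame of service_rack between -0.144 and -0.108 m)) and x of shaker_a_center in the frame of service_rack between -0.018 and 0.018 m and z of shaker_a_center in the frame of service_rack between 0.051 and 0.061 m and angle between each of shaker_a_center, shaker_b_center, shaker_c_center, shaker_d_center's own z axis and vertical below 0.1 rad and linear speed of each of shaker_a, shaker_b, shaker_c, shaker_d below 0.02 m/s and angular speed of each of shaker_a, shaker_b, shaker_c, shaker_d below 0.2 rad/s and ((y of pan_b in the frame of filling_rack between -0.146 and -0.106 m and y of shaker_b_center in the frame of service_rack between 0.108 and 0.144 m) or (y of pan_b in the frame of filling_rack between -0.062 and -0.022 m and y of shaker_b_center in the frame of service_rack between 0.024 and 0.06 m) or (y of pan_b in the frame of filling_rack between 0.022 and 0.062 m and y of shaker_b_center in the frame of service_rack between -0.06 and -0.024 m) or (y of pan_b in the frame of filling_rack between 0.106 and 0.146 m and y of shaker_b_center in the frame of service_rack between -0.144 and -0.108 m)) and x of shaker_b_center in the frame of service_rack between -0.018 and 0.018 m and z of shaker_b_center in the frame of service_rack between 0.045 and 0.055 m and ((y of pan_c in the frame of filling_rack between -0.146 and -0.106 m and y of shaker_c_center in the frame of service_rack between 0.108 and 0.144 m) or (y of pan_c in the frame of filling_rack between -0.062 and -0.022 m and y of shaker_c_center in the frame of service_rack between 0.024 and 0.06 m) or (y of pan_c in the frame of filling_rack between 0.022 and 0.062 m and y of shaker_c_center in the frame of service_rack between -0.06 and -0.024 m) or (y of pan_c in the frame of filling_rack between 0.106 and 0.146 m and y of shaker_c_center in the frame of service_rack between -0.144 and -0.108 m)) and x of shaker_c_center in the frame of service_rack between -0.018 and 0.018 m and z of shaker_c_center in the frame of service_rack between 0.039 and 0.049 m and ((y of pan_d in the frame of filling_rack between -0.146 and -0.106 m and y of shaker_d_center in the frame of service_rack between 0.108 and 0.144 m) or (y of pan_d in the frame of filling_rack between -0.062 and -0.022 m and y of shaker_d_center in the frame of service_rack between 0.024 and 0.06 m) or (y of pan_d in the frame of filling_rack between 0.022 and 0.062 m and y of shaker_d_center in the frame of service_rack between -0.06 and -0.024 m) or (y of pan_d in the frame of filling_rack between 0.106 and 0.146 m and y of shaker_d_center in the frame of service_rack between -0.144 and -0.108 m)) and x of shaker_d_center in the frame of service_rack between -0.018 and 0.018 m and z of shaker_d_center in the frame of service_rack between 0.049 and 0.059 m); the robot touches nothing.
It fails at once if a shaker is tipped over (more than 0.7 rad from upright) (angle between any of shaker_a_center, shaker_b_center, shaker_c_center, shaker_d_center's own z axis and vertical above 0.7 rad).
It also fails if it takes over 106 s, if anything falls off the work surface, if the arm or the gripper's body presses on something with over 40 N, if the wrist force passes 120 N, or if a joint passes its speed limit or range.

## Robot

A 6-joint arm with a two-finger parallel gripper is mounted at the origin on the work surface. World frame = base frame: x ahead of the robot, y to its left, z up, the work surface at z = 0. Lengths are in m, angles in rad, forces in N, time in s.
With the tool pointing down it reaches from about 0.2 to 0.875 m from the base axis. Payload 3.4 kg.
Tool frame: the origin (TCP) lies on the centre line of the jaws, within the pads' length; the fingertips stand 22 mm ahead of it and the grasp point (between the pads) lies 3 mm ahead of it; z points along the fingers, y is the line along which they close (so a half turn about z gives the same grasp; the last joint's range is limited). The gripper opens to 94 mm and grips with 3 to 60 N. Pads are 16 mm wide; open, the fingers measure 119 mm over their backs; the gripper's body (75 mm by 177 mm) begins 78 mm behind the grasp point.
Start: joints at [1.188, 0.276, 1.505, -0, 1.361, -0.121], TCP at [0.149, 0.555, 0.227] pointing down, gripper open.
Joint ranges: [-2.89, 2.89], [-0.75, 2.08], [0.22, 2.7], [-1.18, 4.32], [0.11, 2.71], [-2.7, 2.7]. Speed limits (rad/s): [2.57, 2.57, 3.14, 3.14, 3.14, 3.14].

## Interface

Orientations are given as a unit quaternion [x, y, z, w].
In Python, from workcell import arm gives the robot as it stands.
- The arm moves only by the shell command python3 -m pendant 'ROWS' [OPENING] [FORCE]. ROWS is JSON, a list of rows, each an object with "translation": the shift along the world's x, y, z normalised to -1 to 1, where 1 is 10 cm, a list of three; "roll": the turn about the world's z normalised to -1 to 1, where 1 is 90 degrees. In form: [{"translation": [x, y, z], "roll": roll}, ...]. A call has 1 to 10 rows; each row is the pose to reach, as a shift and turn from the pose commanded when the call began; what a row does not reach only later rows make up. A row lasts 1/12 s, in which the tool goes at most 41.7 mm and 7.16 degrees, less where a joint would pass 70% of its speed; a pose out of reach is approached as far as the arm can. A call with a number of a shift or a turn outside -1 to 1 is refused whole. A call with a gripper value outside its range is refused whole. OPENING is the opening, from 0 (shut) to 1 (fully open), set as the call begins (- or left out, the last holds). The fingers move at their own pace and stop on an object; FORCE is the grip in N (left out, the last holds). Time passes only in rows, so rows that repeat a pose let the fingers close. It gives the time, the measured TCP pose, the force, the opening and the grip force at its end, in the units of the state.
- arm.state(): the state, without advancing time (a new reading comes with each control period).
- arm.camera(name): name is "scene" or "top" or "wrist"; returns the picture (420x560x3 uint8, red, green, blue); there is no depth.
- arm.get_calibration(name): a dict with "vfov" (degrees; the focal length in pixels is half the picture's height over the tangent of half this angle, whatever the lens; pixels are square), "cx", "cy" (the principal point, pixels), "dist_coeffs" ([k1, k2, p1, p2, k3] as OpenCV has them; the pictures are not rectified), "eye" and "attitude" of the camera in the world; the wrist camera has in their place "hand_eye" (4x4, takes a point from camera to tool coordinates, whose origin is the TCP and whose axes are the flange's). Camera axes: x right, y up, looking along -z (the intrinsics and any distortion apply to the point x, -y, -z); pixel columns grow to the right and rows downward; lengths in m; the calibration is good to about 2 mm. A picture is of the moment at which its call begins: read the wrist's pose just before it. get_calibration takes no time and is no camera call.
- arm.hand_in(): hands the job in; it is judged then, once.
The state is a dict: "clock": time; "joint_pos": joint angles; "joint_vel": joint speeds; "effort": joint torques, N m; "ee_pos": TCP position; "eef_rot": TCP orientation; "wrist_force": force on the tool from outside, world axes, zero at the start; "torque": the same for the moment, N m; "width": opening from 0.0 (shut) to 1.0 (fully open); "grip_force": force on a finger pad.
Only numpy, scipy, OpenCV 4.12 (cv2) and the standard library are available. Lean on these libraries where they do the work, as an engineer would, in place of code of your own. Each camera call takes 0.05 s, during which the arm holds its last target. There are 200 camera calls.

## Working session

There is one attempt and no reset: what is moved stays moved. The work goes in short steps, Python scripts to look and compute and a shell command to move; the robot and the scene stay as the last step left them, time stands still between calls to the robot, and variables do not carry over. Pictures are saved under pics/ and viewed, at most 14 in all, crops included, and the job is handed in when it is done.

```bash
mkdir -p pics
python3 - <<'E'
from workcell import arm
import cv2
for n in("top","scene"):
    cv2.imwrite(f"pics/{n}0.png",arm.camera(n)[:,:,::-1])
    print(n,arm.get_calibration(n))
print(arm.get_calibration("wrist")); print(arm.state())
E
```

```text
top {'vfov': 42.462647502393835, 'cx': 284.0006562567802, 'cy': 211.73226877075686, 'dist_coeffs': array([0.00464134, 0.        , 0.        , 0.        , 0.        ]), 'eye': array([ 4.17677587e-01, -4.02143811e-05,  9.80925984e-01]), 'attitude': array([ 0.03984311, -0.04997762, -0.70397654,  0.70734135])}
scene {'vfov': 55.00199618364186, 'cx': 274.92169899168033, 'cy': 208.66822422801042, 'dist_coeffs': array([-0.0959409,  0.       ,  0.       ,  0.       ,  0.       ]), 'eye': array([ 0.74529641, -0.3915355 ,  0.54087142]), 'attitude': array([0.33827148, 0.08808784, 0.23082672, 0.90803742])}
{'vfov': 71.35719942892908, 'cx': 279.17539755090354, 'cy': 211.21429949832734, 'dist_coeffs': array([-0.05106702,  0.        ,  0.        ,  0.        ,  0.        ]), 'hand_eye': array([[ 7.77483454e-04,  9.73771918e-01,  2.27525049e-01,
         6.59621290e-02],
       [ 9.99999561e-01, -8.76067903e-04,  3.32302789e-04,
        -6.74042516e-04],
       [ 5.22914517e-04,  2.27524691e-01, -9.73772171e-01,
        -1.58058733e-01],
       [ 0.00000000e+00,  0.00000000e+00,  0.00000000e+00,
         1.00000000e+00]])}
{'clock': 0.1, 'joint_pos': array([ 1.18797158e+00,  2.76509192e-01,  1.50595692e+00,  3.06641849e-06,
        1.36071293e+00, -1.21022764e-01]), 'joint_vel': array([ 0.00029411, -0.00042406, -0.00263964,  0.00031889,  0.00261524,
       -0.00057017]), 'effort': array([ 1.39932381e-03, -4.05454659e+01, -2.37778205e+01,  7.02132750e-02,
        2.97296257e-02, -5.71366058e-05]), 'ee_pos': array([0.14866693, 0.55497477, 0.22672386]), 'eef_rot': array([ 1.30527756e-01,  9.91444338e-01, -7.67786007e-04, -1.99170176e-04]), 'wrist_force': array([0.6257183 , 0.5458066 , 0.76280556]), 'torque': array([ 0.0489493 , -0.00960094,  0.04747172]), 'grip_force': 0.0, 'width': 1.0013644273410705}
```

View pics/top0.png

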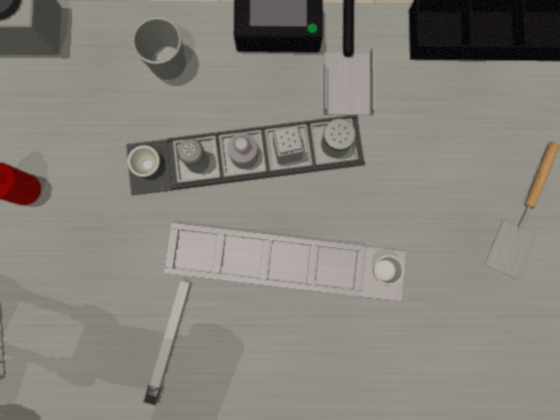

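View pics/scene0.png

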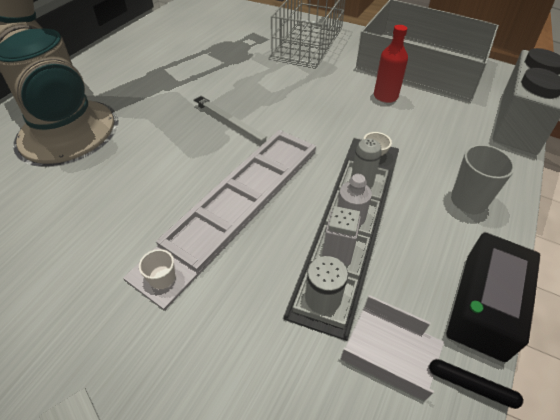

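The top view gives the row as a (192,153), d (243,150), b (290,140), c (340,135) from left to right. The service wells lie at about (196,252) to (339,268). I'll zoom in for finer pixel positions.

```bash
python3 - <<'E'
import cv2
i=cv2.imread("pics/top0.png")[110:305,122:412]
cv2.imwrite("pics/topz.png",cv2.resize(i,None,fx=2.7,fy=2.7,interpolation=cv2.INTER_CUBIC))
E
cat > h.py <<'E'
from workcell import arm
import numpy as np, cv2
from scipy.spatial.transform import Rotation as R
def cam(n,st=None):
    c=arm.get_calibration(n); f=210/np.tan(np.radians(c['vfov'])/2)
    K=np.array([[f,0,c['cx']],[0,f,c['cy']],[0,0,1]])
    if n=='wrist':
        H=c['hand_eye'];r=R.from_quat(st['eef_rot']).as_matrix()
        return K,c['dist_coeffs'],r@H[:3,:3],r@H[:3,3]+st['ee_pos']
    return K,c['dist_coeffs'],R.from_quat(c['attitude']).as_matrix(),c['eye']
def pt(n,uv,z,st=None):
    K,d,A,e=cam(n,st); p=cv2.undistortPoints(np.array([[uv]],float),K,d)[0,0]
    r=A@np.array([p[0],-p[1],-1]); return e+r*(z-e[2])/r[2]
def px(n,P,st=None):
    K,d,A,e=cam(n,st); q=(np.atleast_2d(P)-e)@A*[1,-1,-1]
    return cv2.projectPoints(q,np.zeros(3),np.zeros(3),K,d)[0][:,0]
E
```

```text
(no output)
```

View pics/topz.png

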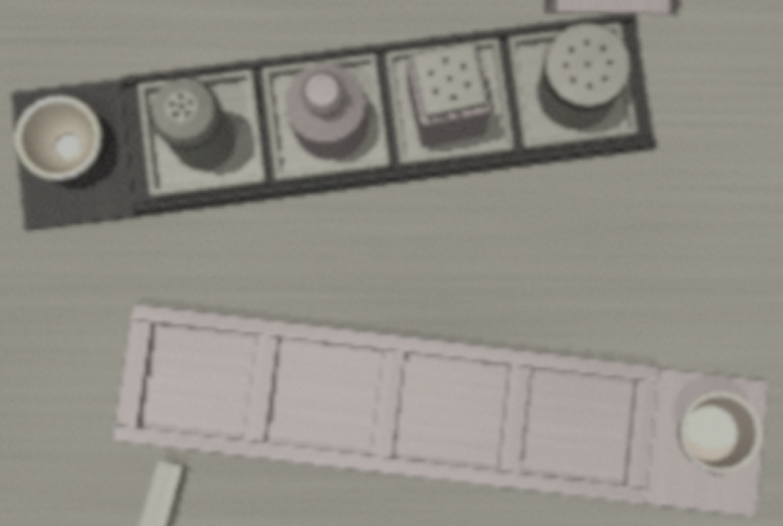

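Run:
```python
from h import *
g=lambda u,v,z:pt("top",(122+u/2.7,110+v/2.7),z)[:2]
for n,u,v,z in[("a",181,105,.104),("d",322,88,.1),("b",450,78,.092),("c",587,65,.08)]: print(n,g(u,v,z).round(4))
for nm,q in[("svc",[(150,320),(136,432),(645,378),(632,487)]),("svcouter",[(134,305),(115,438),(657,365),(648,490)]),("fill",[(137,80),(148,198),(627,25),(638,135)])]:
    p=np.array([g(u,v,.02) for u,v in q]); c=p.mean(0); L=(p[0]+p[1]-p[2]-p[3])/2
    d=(p[0]+p[2]-p[1]-p[3])/2
    print(nm,c.round(4),np.linalg.norm(L),np.linalg.norm(d),"yaw",np.arctan2(-L[0],L[1]))
    e=L/np.linalg.norm(L)
    print([(c+e*y).round(4).tolist() for y in(.126,.042,-.042,-.126)])
```

```text
a [0.6338 0.1452]
d [0.6462 0.0593]
b [ 0.6553 -0.02  ]
c [ 0.6676 -0.1072]
svc [0.4548 0.0166] 0.32714433653890373 0.07276052798563476 yaw -0.10882046632277233
[[0.4685, 0.1419], [0.4594, 0.0584], [0.4503, -0.0251], [0.4412, -0.1086]]
svcouter [0.458  0.0181] 0.34840753664397917 0.08487844204905079 yaw -0.10104189118650417
[[0.4707, 0.1435], [0.4622, 0.0599], [0.4538, -0.0237], [0.4453, -0.1073]]
fill [0.6527 0.0196] 0.332164008335489 0.07882433289630467 yaw 0.12997104323345737
[[0.6364, 0.1445], [0.6473, 0.0612], [0.6582, -0.0221], [0.6691, -0.1053]]
```

```bash
P='python3 -m pendant'
$P '[{"translation":[1,-1,0],"roll":-0.15},{"translation":[1,-1,0],"roll":-0.15},{"translation":[1,-1,0],"roll":-0.15},{"translation":[1,-1,0],"roll":-0.15}]' 1
$P '[{"translation":[1,-1,0],"roll":-0.15},{"translation":[1,-1,0],"roll":-0.15},{"translation":[1,-1,0],"roll":-0.15},{"translation":[1,-1,0],"roll":-0.15}]'
$P '[{"translation":[1,-1,0],"roll":-0.15},{"translation":[1,-1,0],"roll":-0.15},{"translation":[1,-1,0],"roll":-0.15},{"translation":[1,-1,0],"roll":-0.15}]'
$P '[{"translation":[1,-1,0.1],"roll":-0.15},{"translation":[1,-1,0.1],"roll":-0.15},{"translation":[1,-1,0.1],"roll":-0.15},{"translation":[1,-1,0.1],"roll":-0.15}]'
$P '[{"translation":[1,-1,0.1],"roll":-0.15},{"translation":[1,-1,0.1],"roll":-0.15},{"translation":[1,-1,0.1],"roll":-0.15},{"translation":[1,-1,0.1],"roll":-0.15},{"translation":[1,-1,0.1],"roll":-0.15},{"translation":[1,-1,0.1],"roll":-0.15}]'
python3 - <<'E'
from h import *
s=arm.state(); print(s['clock'],s['ee_pos'],R.from_quat(s['eef_rot']).as_matrix()[:2,1],s['joint_pos'])
cv2.imwrite("pics/w1.png",arm.camera("wrist")[:,:,::-1])
print({n:px("wrist",p,s)[0].round().tolist() for n,p in dict(a=[.6338,.1452,.104],d=[.6462,.0593,.1],b=[.6553,-.02,.092],c=[.6676,-.1072,.08]).items()})
E
```

```text
clock: 0.43
ee_pos: [0.2511, 0.4519, 0.227]
eef_rot: [0.247, 0.969, -0.001, 0.001]
wrist_force: [1.2, -0.0, -0.2]
width: 0.999
grip_force: 0.0
clock: 0.77
ee_pos: [0.3516, 0.352, 0.2272]
eef_rot: [0.36, 0.933, -0.001, 0.001]
wrist_force: [-1.0, 1.2, -0.6]
width: 0.998
grip_force: 0.0
clock: 1.1
ee_pos: [0.452, 0.2519, 0.2271]
eef_rot: [0.467, 0.884, -0.001, 0.001]
wrist_force: [0.0, 0.2, -0.3]
width: 1.0
grip_force: 0.0
clock: 1.43
ee_pos: [0.5524, 0.1516, 0.2372]
eef_rot: [0.568, 0.823, -0.0, 0.001]
wrist_force: [0.6, -0.0, 0.8]
width: 1.0
grip_force: 0.0
clock: 1.93
ee_pos: [0.6484, 0.0554, 0.2464]
eef_rot: [0.66, 0.751, -0.0, -0.001]
wrist_force: [-0.2, 0.2, -0.3]
width: 1.0
grip_force: 0.0
1.9333 [0.64844999 0.05538355 0.24644839] [0.99159937 0.12932693] [-2.22102580e-02  3.84054871e-01  1.29573061e+00  1.01284025e-03
  1.46427601e+00 -1.52008137e-01]
{'a': [277.0, 116.0], 'd': [278.0, 202.0], 'b': [277.0, 269.0], 'c': [278.0, 329.0]}
```

View pics/w1.png

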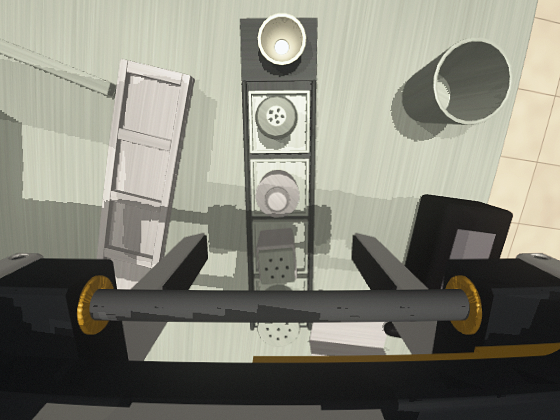

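The projections match the picture within a few pixels: a (277,116), d (277,202), b (277,266), c (278,328). Lid b looks turned slightly counter-clockwise. I'll pick d first, since it's almost below the tool.

```bash
P='python3 -m pendant'
$P '[{"translation":[-0.025,0.045,-0.35],"roll":0},{"translation":[-0.025,0.045,-0.7],"roll":0},{"translation":[-0.025,0.045,-1],"roll":0}]' 1
$P '[{"translation":[0,0,-0.25],"roll":0},{"translation":[0,0,-0.5],"roll":0},{"translation":[0,0,-0.75],"roll":0},{"translation":[0,0,-0.98],"roll":0},{"translation":[0,0,-0.98],"roll":0}]'
$P '[{"translation":[0,0,0],"roll":0},{"translation":[0,0,0],"roll":0},{"translation":[0,0,0],"roll":0},{"translation":[0,0,0],"roll":0},{"translation":[0,0,0],"roll":0},{"translation":[0,0,0],"roll":0},{"translation":[0,0,0],"roll":0},{"translation":[0,0,0],"roll":0}]' 0 25
$P '[{"translation":[0,0,0.1],"roll":0},{"translation":[0,0,0.25],"roll":0},{"translation":[0,0,0.45],"roll":0},{"translation":[0,0,0.65],"roll":0},{"translation":[0,0,0.85],"roll":0},{"translation":[0,0,1],"roll":0},{"translation":[0,0,1],"roll":0}]'
```

```text
clock: 2.23
ee_pos: [0.6442, 0.0622, 0.1466]
eef_rot: [0.658, 0.753, 0.0, -0.0]
wrist_force: [-0.4, -0.4, -0.7]
width: 1.001
grip_force: 0.0
clock: 2.65
ee_pos: [0.641, 0.062, 0.0452]
eef_rot: [0.659, 0.753, -0.003, -0.004]
wrist_force: [-1.0, -0.1, -0.2]
width: 0.999
grip_force: 0.0
clock: 3.32
ee_pos: [0.6457, 0.0598, 0.0501]
eef_rot: [0.659, 0.752, -0.0, -0.0]
wrist_force: [-1.9, -1.0, 6.0]
width: 0.546
grip_force: 25.0
clock: 3.9
ee_pos: [0.6488, 0.06, 0.1533]
eef_rot: [0.659, 0.752, 0.003, 0.003]
wrist_force: [0.5, -0.1, -1.7]
width: 0.547
grip_force: 25.0
```

```bash
P='python3 -m pendant'
$P '[{"translation":[-0.2,-0.1,0.05],"roll":-0.02},{"translation":[-0.45,-0.2,0.05],"roll":-0.04},{"translation":[-0.7,-0.3,0.05],"roll":-0.06},{"translation":[-0.97,-0.42,0.05],"roll":-0.075}]'
$P '[{"translation":[-0.3,-0.12,0],"roll":-0.02},{"translation":[-0.6,-0.25,0],"roll":-0.04},{"translation":[-0.85,-0.36,0],"roll":-0.06},{"translation":[-0.97,-0.42,0],"roll":-0.075},{"translation":[-0.97,-0.42,0],"roll":-0.075},{"translation":[-0.97,-0.42,0],"roll":-0.075}]'
python3 - <<'E'
from h import *
s=arm.state(); print(s['clock'],s['ee_pos'],R.from_quat(s['eef_rot']).as_matrix()[:2,1])
im=arm.camera("wrist")[:,:,::-1].copy()
c=np.array([.4564,.0174]);a=.105;X=np.array([np.cos(-a),np.sin(-a)]);Y=np.array([np.sin(a),np.cos(a)])
im=cv2.resize(im,None,fx=1.4,fy=1.4)
for y in(.126,.042,-.042,-.126):
    q=[np.r_[c+X*i+Y*(y+j),.02] for i,j in((-.035,-.035),(.035,-.035),(.035,.035),(-.035,.035))]
    cv2.polylines(im,[(px("wrist",q,s)*1.4).round().astype(int)],True,(0,0,255),1)
cv2.imwrite("pics/w2.png",im)
E
```

```text
clock: 4.23
ee_pos: [0.5481, 0.0179, 0.1532]
eef_rot: [0.703, 0.711, -0.0, -0.0]
wrist_force: [1.0, -0.6, -1.9]
width: 0.55
grip_force: 25.0
clock: 4.73
ee_pos: [0.453, -0.0242, 0.1545]
eef_rot: [0.743, 0.669, 0.001, 0.001]
wrist_force: [0.2, -0.4, -3.8]
width: 0.558
grip_force: 25.0
4.7333 [ 0.45303974 -0.02420853  0.1545075 ] [ 0.99441459 -0.10552819]
```

View pics/w2.png

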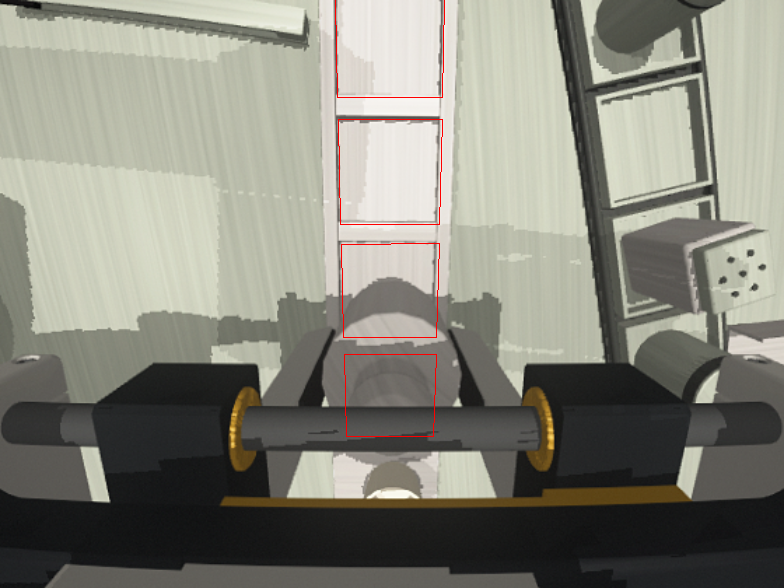

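The overlaid wells match the rack's wells within about 2 mm (well d spans 343–438 in column, shaker above it). Lowering and releasing.

```bash
P='python3 -m pendant'
$P '[{"translation":[0,0,-0.2],"roll":0},{"translation":[0,0,-0.45],"roll":0},{"translation":[0,0,-0.7],"roll":0},{"translation":[0,0,-0.85],"roll":0},{"translation":[0,0,-0.95],"roll":0},{"translation":[0,0,-0.98],"roll":0},{"translation":[0,0,-1],"roll":0},{"translation":[0,0,-1],"roll":0}]'
$P '[{"translation":[0,0,-0.02],"roll":0},{"translation":[0,0,-0.03],"roll":0},{"translation":[0,0,-0.03],"roll":0}]'
```

```text
clock: 5.45
ee_pos: [0.4536, -0.0239, 0.0544]
eef_rot: [0.743, 0.669, 0.0, 0.0]
wrist_force: [-0.3, 1.2, -1.7]
width: 0.547
grip_force: 25.0
clock: 5.7
ee_pos: [0.4528, -0.0241, 0.0519]
eef_rot: [0.743, 0.669, 0.0, 0.0]
wrist_force: [0.5, 1.0, -3.1]
width: 0.55
grip_force: 25.0
```

```bash
P='python3 -m pendant'
$P '[{"translation":[0,0,0],"roll":0},{"translation":[0,0,0],"roll":0},{"translation":[0,0,0],"roll":0},{"translation":[0,0,0],"roll":0},{"translation":[0,0,0],"roll":0},{"translation":[0,0,0],"roll":0}]' 1
$P '[{"translation":[0,0,0.15],"roll":0},{"translation":[0,0,0.4],"roll":0},{"translation":[0,0,0.7],"roll":0},{"translation":[0,0,1],"roll":0},{"translation":[0,0,1],"roll":0}]'
python3 - <<'E'
import cv2
a=cv2.imread("pics/w1.png")[225:290,230:320]; b=cv2.imread("pics/top0.png")[115:170,260:320]
a=cv2.resize(a,(540,390),interpolation=2); cv2.imwrite("pics/b1.png",a)
E
```

```text
clock: 6.2
ee_pos: [0.4524, -0.0241, 0.0516]
eef_rot: [0.743, 0.669, 0.0, 0.0]
wrist_force: [-0.0, -0.7, 0.3]
width: 0.937
grip_force: 0.0
clock: 6.62
ee_pos: [0.4561, -0.0248, 0.1566]
eef_rot: [0.743, 0.669, 0.003, 0.004]
wrist_force: [0.4, -0.2, -0.5]
width: 0.999
grip_force: 0.0
```

View pics/b1.png

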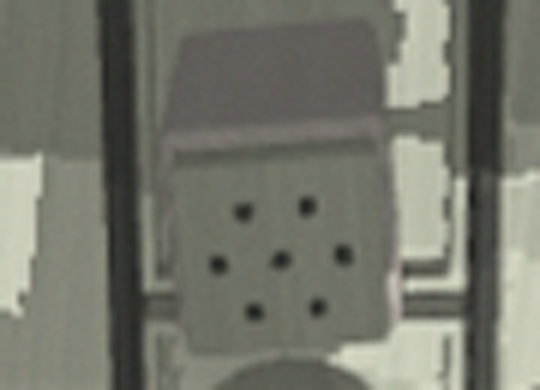

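Lid b sits about 4.5° counter-clockwise of the gripper, centred at wrist pixel (277,268), as predicted. I'll fetch b with that turn added.

```bash
P='python3 -m pendant'
$P '[{"translation":[0.35,0.01,0],"roll":0.05},{"translation":[0.7,0.02,0],"roll":0.1},{"translation":[1,0.025,0],"roll":0.1}]'
$P '[{"translation":[0.4,0.01,0],"roll":0.05},{"translation":[0.8,0.02,0],"roll":0.1},{"translation":[1,0.02,0],"roll":0.1},{"translation":[1,0.02,0],"roll":0.1}]'
$P '[{"translation":[0.033,0,0],"roll":0},{"translation":[0.033,0,0],"roll":0},{"translation":[0.033,0,-0.25],"roll":0},{"translation":[0.033,0,-0.5],"roll":0},{"translation":[0.033,0,-0.75],"roll":0},{"translation":[0.033,0,-1],"roll":0},{"translation":[0.033,0,-1],"roll":0}]'
$P '[{"translation":[0,0,0],"roll":0},{"translation":[0,0,0],"roll":0},{"translation":[0,0,0],"roll":0},{"translation":[0,0,0],"roll":0},{"translation":[0,0,0],"roll":0},{"translation":[0,0,0],"roll":0},{"translation":[0,0,0],"roll":0},{"translation":[0,0,0],"roll":0}]' 0 25
$P '[{"translation":[0,0,0.1],"roll":0},{"translation":[0,0,0.25],"roll":0},{"translation":[0,0,0.45],"roll":0},{"translation":[0,0,0.65],"roll":0},{"translation":[0,0,0.85],"roll":0},{"translation":[0,0,1],"roll":0},{"translation":[0,0,1],"roll":0}]'
```

```text
clock: 6.87
ee_pos: [0.5538, -0.0215, 0.1514]
eef_rot: [0.687, 0.726, 0.0, 0.001]
wrist_force: [-0.1, 0.2, 1.1]
width: 1.0
grip_force: 0.0
clock: 7.2
ee_pos: [0.6567, -0.0197, 0.1496]
eef_rot: [0.629, 0.777, 0.001, 0.001]
wrist_force: [0.4, -0.2, -0.3]
width: 1.001
grip_force: 0.0
clock: 7.78
ee_pos: [0.65, -0.0191, 0.0469]
eef_rot: [0.629, 0.777, -0.003, -0.005]
wrist_force: [-1.2, 0.4, 0.2]
width: 0.998
grip_force: 0.0
clock: 8.45
ee_pos: [0.6553, -0.0196, 0.0518]
eef_rot: [0.629, 0.777, -0.0, -0.0]
wrist_force: [-0.8, -1.0, 3.3]
width: 0.485
grip_force: 25.0
clock: 9.03
ee_pos: [0.6578, -0.0197, 0.1554]
eef_rot: [0.629, 0.777, 0.002, 0.003]
wrist_force: [0.9, -0.8, -2.7]
width: 0.488
grip_force: 25.0
```

```bash
P='python3 -m pendant'
$P '[{"translation":[-0.2,0.08,0],"roll":-0.02},{"translation":[-0.45,0.18,0],"roll":-0.05},{"translation":[-0.7,0.29,0],"roll":-0.08},{"translation":[-0.97,0.4,0],"roll":-0.1}]'
$P '[{"translation":[-0.3,0.12,0],"roll":-0.03},{"translation":[-0.6,0.25,0],"roll":-0.06},{"translation":[-0.85,0.35,0],"roll":-0.08},{"translation":[-0.97,0.4,0],"roll":-0.1},{"translation":[-0.97,0.4,0],"roll":-0.1},{"translation":[-0.97,0.4,0],"roll":-0.1},{"translation":[-0.97,0.4,0],"roll":-0.1}]'
$P '[{"translation":[0,0,-0.2],"roll":0},{"translation":[0,0,-0.45],"roll":0},{"translation":[0,0,-0.7],"roll":0},{"translation":[0,0,-0.85],"roll":0},{"translation":[0,0,-0.95],"roll":0},{"translation":[0,0,-0.97],"roll":0},{"translation":[0,0,-0.985],"roll":0},{"translation":[0,0,-1],"roll":0},{"translation":[0,0,-1],"roll":0}]'
$P '[{"translation":[0,0,0],"roll":0},{"translation":[0,0,0],"roll":0},{"translation":[0,0,0],"roll":0},{"translation":[0,0,0],"roll":0},{"translation":[0,0,0],"roll":0},{"translation":[0,0,0],"roll":0}]' 1
$P '[{"translation":[0,0,0.15],"roll":0},{"translation":[0,0,0.4],"roll":0},{"translation":[0,0,0.7],"roll":0},{"translation":[0,0,1],"roll":0},{"translation":[0,0,1],"roll":0}]'
```

```text
clock: 9.37
ee_pos: [0.5571, 0.0208, 0.1501]
eef_rot: [0.689, 0.724, -0.001, -0.001]
wrist_force: [-0.2, 0.2, -2.0]
width: 0.49
grip_force: 25.0
clock: 9.95
ee_pos: [0.4628, 0.0602, 0.1514]
eef_rot: [0.743, 0.669, 0.0, 0.001]
wrist_force: [0.8, -0.1, -1.7]
width: 0.489
grip_force: 25.0
clock: 10.7
ee_pos: [0.4629, 0.0602, 0.0521]
eef_rot: [0.743, 0.669, 0.001, 0.001]
wrist_force: [0.8, 0.1, -2.0]
width: 0.489
grip_force: 25.0
clock: 11.2
ee_pos: [0.4617, 0.0605, 0.0517]
eef_rot: [0.743, 0.669, 0.0, 0.0]
wrist_force: [0.1, -0.3, -0.0]
width: 0.878
grip_force: 0.0
clock: 11.62
ee_pos: [0.4655, 0.0605, 0.1567]
eef_rot: [0.743, 0.669, 0.004, 0.004]
wrist_force: [1.1, 0.3, 1.1]
width: 0.998
grip_force: 0.0
```

```bash
P='python3 -m pendant'
$P '[{"translation":[0.3,0.15,0],"roll":0.03},{"translation":[0.6,0.3,0],"roll":0.06},{"translation":[0.86,0.42,0],"roll":0.075}]'
$P '[{"translation":[0.3,0.15,0],"roll":0.03},{"translation":[0.6,0.3,0],"roll":0.06},{"translation":[0.86,0.43,0],"roll":0.075},{"translation":[0.86,0.43,0],"roll":0.075},{"translation":[0.86,0.43,0],"roll":0.075},{"translation":[0.86,0.43,0],"roll":0.075}]'
$P '[{"translation":[0,0,-0.25],"roll":0},{"translation":[0,0,-0.5],"roll":0},{"translation":[0,0,-0.75],"roll":0},{"translation":[0,0,-1],"roll":0},{"translation":[0,0,-1],"roll":0}]'
$P '[{"translation":[0,0,0],"roll":0},{"translation":[0,0,0],"roll":0},{"translation":[0,0,0],"roll":0},{"translation":[0,0,0],"roll":0},{"translation":[0,0,0],"roll":0},{"translation":[0,0,0],"roll":0},{"translation":[0,0,0],"roll":0},{"translation":[0,0,0],"roll":0}]' 0 25
$P '[{"translation":[0,0,0.1],"roll":0},{"translation":[0,0,0.25],"roll":0},{"translation":[0,0,0.45],"roll":0},{"translation":[0,0,0.65],"roll":0},{"translation":[0,0,0.85],"roll":0},{"translation":[0,0,1],"roll":0},{"translation":[0,0,1],"roll":0}]'
```

```text
clock: 11.87
ee_pos: [0.5488, 0.1032, 0.1514]
eef_rot: [0.702, 0.712, 0.0, 0.0]
wrist_force: [-0.2, 0.3, 0.3]
width: 1.001
grip_force: 0.0
clock: 12.37
ee_pos: [0.6324, 0.1452, 0.1503]
eef_rot: [0.659, 0.752, -0.001, -0.001]
wrist_force: [0.5, -0.6, 0.4]
width: 0.997
grip_force: 0.0
clock: 12.78
ee_pos: [0.6282, 0.1442, 0.0468]
eef_rot: [0.66, 0.752, -0.004, -0.004]
wrist_force: [-1.5, 0.4, -0.1]
width: 1.0
grip_force: 0.0
clock: 13.45
ee_pos: [0.6334, 0.1454, 0.0517]
eef_rot: [0.659, 0.752, -0.0, -0.0]
wrist_force: [-2.7, -0.6, 2.7]
width: 0.469
grip_force: 2.7
clock: 14.03
ee_pos: [0.6357, 0.1458, 0.1555]
eef_rot: [0.659, 0.752, 0.003, 0.002]
wrist_force: [1.1, -0.3, -1.9]
width: 0.466
grip_force: 25.0
```

```bash
P='python3 -m pendant'
$P '[{"translation":[-0.08,-0.1,0.1],"roll":-0.01},{"translation":[-0.23,-0.3,0.2],"roll":-0.02},{"translation":[-0.43,-0.57,0.2],"roll":-0.04},{"translation":[-0.63,-0.84,0.2],"roll":-0.05}]'
$P '[{"translation":[-0.2,-0.28,0],"roll":-0.02},{"translation":[-0.42,-0.56,0],"roll":-0.04},{"translation":[-0.63,-0.84,0],"roll":-0.05}]'
$P '[{"translation":[-0.2,-0.28,0],"roll":-0.02},{"translation":[-0.42,-0.56,0],"roll":-0.04},{"translation":[-0.56,-0.75,0],"roll":-0.05},{"translation":[-0.64,-0.85,0],"roll":-0.05},{"translation":[-0.64,-0.85,0],"roll":-0.05},{"translation":[-0.64,-0.85,0],"roll":-0.05},{"translation":[-0.64,-0.85,-0.1],"roll":-0.05},{"translation":[-0.64,-0.85,-0.2],"roll":-0.05},{"translation":[-0.64,-0.85,-0.2],"roll":-0.05}]'
python3 - <<'E'
from h import *
s=arm.state(); print(s['clock'],s['ee_pos'],s['width'],R.from_quat(s['eef_rot']).as_matrix()[:2,1])
cv2.imwrite("pics/w3.png",arm.camera("wrist")[:,:,::-1])
E
```

```text
clock: 14.37
ee_pos: [0.5689, 0.0605, 0.1709]
eef_rot: [0.688, 0.725, -0.001, -0.0]
wrist_force: [1.2, 0.3, -1.7]
width: 0.465
grip_force: 25.0
clock: 14.62
ee_pos: [0.5046, -0.0238, 0.1705]
eef_rot: [0.717, 0.697, -0.001, -0.001]
wrist_force: [-0.3, -0.7, -2.2]
width: 0.463
grip_force: 25.0
clock: 15.37
ee_pos: [0.4425, -0.1062, 0.1497]
eef_rot: [0.743, 0.669, -0.001, -0.002]
wrist_force: [-0.1, 0.6, -2.4]
width: 0.466
grip_force: 25.0
15.3667 [ 0.44254355 -0.10615012  0.14968214] 0.46632481199329673 [ 0.99459816 -0.10372662]
```

View pics/w3.png

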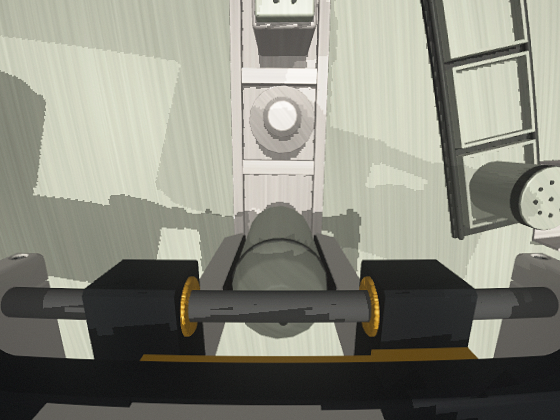

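The picture shows d at (282,118) and b at (283,25) standing in their wells, with a held upright over the last well.

```bash
P='python3 -m pendant'
$P '[{"translation":[0,0,-0.2],"roll":0},{"translation":[0,0,-0.45],"roll":0},{"translation":[0,0,-0.7],"roll":0},{"translation":[0,0,-0.85],"roll":0},{"translation":[0,0,-0.95],"roll":0},{"translation":[0,0,-0.97],"roll":0},{"translation":[0,0,-0.985],"roll":0},{"translation":[0,0,-1],"roll":0},{"translation":[0,0,-1],"roll":0}]'
$P '[{"translation":[0,0,0],"roll":0},{"translation":[0,0,0],"roll":0},{"translation":[0,0,0],"roll":0},{"translation":[0,0,0],"roll":0},{"translation":[0,0,0],"roll":0},{"translation":[0,0,0],"roll":0},{"translation":[0,0,0],"roll":0}]' 1
$P '[{"translation":[0,0,0.15],"roll":0},{"translation":[0,0,0.4],"roll":0},{"translation":[0,0,0.7],"roll":0},{"translation":[0,0,1],"roll":0},{"translation":[0,0,1],"roll":0}]'
$P '[{"translation":[0.35,0,0],"roll":0.03},{"translation":[0.7,0,0],"roll":0.06},{"translation":[1,0,0],"roll":0.075}]'
$P '[{"translation":[0.35,0,0],"roll":0.03},{"translation":[0.7,0,0],"roll":0.06},{"translation":[1,0.01,0],"roll":0.075}]'
$P '[{"translation":[0.253,0,0],"roll":0},{"translation":[0.253,0,0],"roll":0},{"translation":[0.253,0,0],"roll":0},{"translation":[0.253,0,0],"roll":0},{"translation":[0.253,0,-0.25],"roll":0},{"translation":[0.253,0,-0.5],"roll":0},{"translation":[0.253,0,-0.75],"roll":0},{"translation":[0.253,0,-1],"roll":0},{"translation":[0.253,0,-1],"roll":0}]'
$P '[{"translation":[0,0,0],"roll":0},{"translation":[0,0,0],"roll":0},{"translation":[0,0,0],"roll":0},{"translation":[0,0,0],"roll":0},{"translation":[0,0,0],"roll":0},{"translation":[0,0,0],"roll":0},{"translation":[0,0,0],"roll":0},{"translation":[0,0,0],"roll":0}]' 0 25
$P '[{"translation":[0,0,0.1],"roll":0},{"translation":[0,0,0.25],"roll":0},{"translation":[0,0,0.45],"roll":0},{"translation":[0,0,0.65],"roll":0},{"translation":[0,0,0.85],"roll":0},{"translation":[0,0,1],"roll":0},{"translation":[0,0,1],"roll":0}]'
```

```text
clock: 16.17
ee_pos: [0.4444, -0.1076, 0.0521]
eef_rot: [0.743, 0.669, 0.0, 0.001]
wrist_force: [0.1, -0.5, -2.2]
width: 0.465
grip_force: 25.0
clock: 16.75
ee_pos: [0.4437, -0.1076, 0.0516]
eef_rot: [0.743, 0.669, 0.0, 0.0]
wrist_force: [-0.2, -0.1, 1.4]
width: 0.923
grip_force: 0.0
clock: 17.17
ee_pos: [0.4472, -0.109, 0.1566]
eef_rot: [0.743, 0.669, 0.002, 0.005]
wrist_force: [1.6, -0.2, 0.7]
width: 0.995
grip_force: 0.0
clock: 17.42
ee_pos: [0.5451, -0.1076, 0.1513]
eef_rot: [0.702, 0.712, 0.0, 0.001]
wrist_force: [0.9, 0.1, -0.2]
width: 0.996
grip_force: 0.0
clock: 17.67
ee_pos: [0.6455, -0.1065, 0.1503]
eef_rot: [0.659, 0.752, -0.0, -0.0]
wrist_force: [-0.1, -0.6, 0.8]
width: 0.998
grip_force: 0.0
clock: 18.42
ee_pos: [0.6635, -0.1056, 0.0466]
eef_rot: [0.66, 0.752, -0.003, -0.005]
wrist_force: [-1.0, 0.2, -1.2]
width: 0.999
grip_force: 0.0
clock: 19.08
ee_pos: [0.6683, -0.1067, 0.0523]
eef_rot: [0.659, 0.752, -0.0, -0.0]
wrist_force: [-3.1, 0.0, 4.9]
width: 0.57
grip_force: 25.0
clock: 19.67
ee_pos: [0.6713, -0.1069, 0.1552]
eef_rot: [0.659, 0.752, 0.002, 0.003]
wrist_force: [0.8, -0.1, -3.3]
width: 0.569
grip_force: 25.0
```

```bash
P='python3 -m pendant'
$P '[{"translation":[-0.08,0.1,0.1],"roll":-0.01},{"translation":[-0.23,0.3,0.2],"roll":-0.02},{"translation":[-0.43,0.57,0.2],"roll":-0.04},{"translation":[-0.66,0.83,0.2],"roll":-0.05}]'
$P '[{"translation":[-0.2,0.28,0],"roll":-0.02},{"translation":[-0.42,0.56,0],"roll":-0.04},{"translation":[-0.66,0.83,0],"roll":-0.05}]'
$P '[{"translation":[-0.2,0.28,0],"roll":-0.02},{"translation":[-0.42,0.56,0],"roll":-0.04},{"translation":[-0.58,0.75,0],"roll":-0.05},{"translation":[-0.66,0.83,0],"roll":-0.05},{"translation":[-0.66,0.83,0],"roll":-0.05},{"translation":[-0.66,0.83,0],"roll":-0.05},{"translation":[-0.66,0.83,-0.1],"roll":-0.05},{"translation":[-0.66,0.83,-0.2],"roll":-0.05},{"translation":[-0.66,0.83,-0.2],"roll":-0.05}]'
$P '[{"translation":[0,0,-0.2],"roll":0},{"translation":[0,0,-0.45],"roll":0},{"translation":[0,0,-0.7],"roll":0},{"translation":[0,0,-0.85],"roll":0},{"translation":[0,0,-0.95],"roll":0},{"translation":[0,0,-0.97],"roll":0},{"translation":[0,0,-0.985],"roll":0},{"translation":[0,0,-1],"roll":0},{"translation":[0,0,-1],"roll":0}]'
```

```text
clock: 20.0
ee_pos: [0.6029, -0.023, 0.1706]
eef_rot: [0.689, 0.724, 0.0, 0.0]
wrist_force: [0.7, 1.3, -3.3]
width: 0.571
grip_force: 25.0
clock: 20.25
ee_pos: [0.5356, 0.0607, 0.1702]
eef_rot: [0.717, 0.697, -0.0, -0.001]
wrist_force: [0.2, 0.3, -3.8]
width: 0.572
grip_force: 25.0
clock: 21.0
ee_pos: [0.4701, 0.1412, 0.1488]
eef_rot: [0.744, 0.669, -0.002, -0.001]
wrist_force: [-0.8, -0.1, -3.5]
width: 0.57
grip_force: 25.0
clock: 21.75
ee_pos: [0.4713, 0.1421, 0.0523]
eef_rot: [0.743, 0.669, 0.0, 0.0]
wrist_force: [-0.5, -0.3, -1.2]
width: 0.569
grip_force: 25.0
```

```bash
P='python3 -m pendant'
$P '[{"translation":[0,0,0],"roll":0},{"translation":[0,0,0],"roll":0},{"translation":[0,0,0],"roll":0},{"translation":[0,0,0],"roll":0},{"translation":[0,0,0],"roll":0},{"translation":[0,0,0],"roll":0},{"translation":[0,0,0],"roll":0}]' 1
$P '[{"translation":[0,0,0.15],"roll":0},{"translation":[0,0,0.4],"roll":0},{"translation":[0,0,0.7],"roll":0},{"translation":[0,0,1],"roll":0},{"translation":[0,0,1],"roll":0}]'
$P '[{"translation":[0,0.3,0.3],"roll":0},{"translation":[0,0.6,0.6],"roll":0},{"translation":[0,1,0.8],"roll":0},{"translation":[0,1,0.8],"roll":0},{"translation":[0,1,0.8],"roll":0}]'
$P '[{"translation":[-0.3,0.3,0.3],"roll":0},{"translation":[-0.6,0.6,0.3],"roll":0},{"translation":[-0.8,1,0.3],"roll":0},{"translation":[-0.8,1,0.3],"roll":0},{"translation":[-0.8,1,0.3],"roll":0},{"translation":[-0.8,1,0.3],"roll":0}]'
python3 - <<'E'
from h import *
im=arm.camera("top")[:,:,::-1].copy()
c=np.array([.4564,.0174]);a=.105;Y=np.array([np.sin(a),np.cos(a)])
for y,h in((.126,.08),(.042,.092),(-.042,.1),(-.126,.104)):
    cv2.circle(im,tuple(px("top",np.r_[c+Y*y,h])[0].round().astype(int)),1,(0,0,255),-1)
cv2.imwrite("pics/t4.png",cv2.resize(im[210:310,150:420],None,fx=2.9,fy=2.9,interpolation=2))
cv2.imwrite("pics/s4.png",arm.camera("scene")[:,:,::-1])
E
```

```text
clock: 22.33
ee_pos: [0.471, 0.1425, 0.0515]
eef_rot: [0.743, 0.669, 0.0, 0.0]
wrist_force: [0.4, 0.0, 0.7]
width: 0.991
grip_force: 0.0
clock: 22.75
ee_pos: [0.4748, 0.1431, 0.1568]
eef_rot: [0.743, 0.669, 0.005, 0.003]
wrist_force: [0.4, -0.3, 0.4]
width: 1.004
grip_force: 0.0
clock: 23.17
ee_pos: [0.4714, 0.2444, 0.2323]
eef_rot: [0.742, 0.67, 0.001, 0.0]
wrist_force: [-0.2, 0.3, -0.5]
width: 1.004
grip_force: 0.0
clock: 23.67
ee_pos: [0.3907, 0.3411, 0.2601]
eef_rot: [0.743, 0.669, -0.001, 0.001]
wrist_force: [0.4, 1.1, 0.0]
width: 0.998
grip_force: 0.0
```

View pics/t4.png

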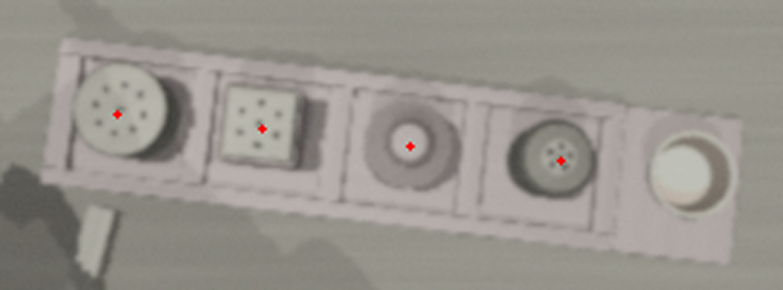

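View pics/s4.png

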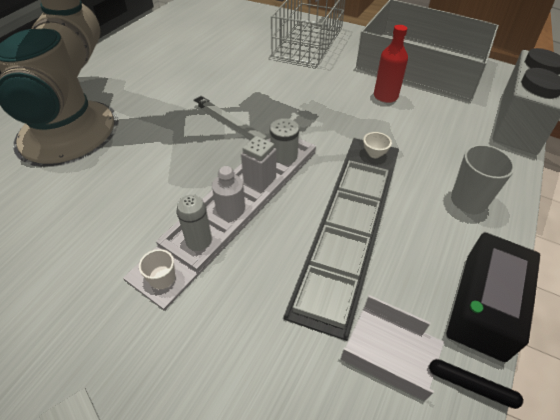

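All four shakers stand upright. In the top crop they are c (120,110), b (263,125), d (410,145) and a (555,158), each within about 2 mm of its well centre, and the gripper is clear.

```bash
python3 -c "
from workcell import arm
print(arm.hand_in())"
```

```text
the job is handed in; nothing more can be done
None
```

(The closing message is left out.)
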